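Put the rolling pin home in its V-grooved rest

ROBOT

A 6-joint arm with a two-finger parallel gripper is mounted at the origin on a cart in front of the work surface, level with it; the furniture and walls round the work are solid. World frame = base frame: x ahead of the robot, y to its left, z up, the work surface at z = 0. Lengths are in m, angles in rad, forces in N, time in s.
With the tool pointing down it reaches from about 0.35 to 0.775 m from the base axis. Payload 7.3 kg.
Tool frame: the origin (TCP) lies at the very end of the fingers, on their centre line; the grasp point (between the pads) lies 19 mm behind it; z points along the fingers, y is the direction in which the jaws open and shut (so a half turn about z gives the same grasp; the last joint's range is limited). The gripper opens to 92 mm and grips with 3 to 60 N. Pads are 19 mm wide; open, the fingers measure 130 mm over their backs; the gripper's body (75 mm by 190 mm) begins 47 mm behind the grasp point.
Start: joints at [-1.296, 0.342, 1.524, -0, 1.275, -0.146], TCP at [0.214, -0.479, 0.227] pointing down, gripper open.
Joint ranges: [-2.53, 2.53], [-0.77, 2.02], [0.04, 2.7], [-1, 4.14], [0.28, 2.66], [-3.11, 3.11]. Speed limits (rad/s): [2.57, 2.57, 3.14, 3.14, 3.14, 3.14].

INTERFACE

Orientations are given as [roll, pitch, yaw] about the fixed x, y, z axes, in that order (R = Rz(yaw) Ry(pitch) Rx(roll)).
In Python, from cell import robot gives the robot as it stands.
- The arm moves only by the tool apply_moves, never from a script. Its argument "plan" is a list of rows, each an object of numbers: "tx", "ty", "tz": the shift along the tool's x, y, z in m; "yaw": the turn about the tool's z in rad; "grip": the opening, from -1 (shut) to 1 (fully open), so that 0 is half open. In form: [{"tx": .., "ty": .., "tz": .., "yaw": .., "grip": ..}, ...]. A call has 1 to 8 rows; each row is the pose to reach, as a shift and turn from the pose commanded when the call began, along the tool's axes at that moment; what a row does not reach only later rows make up. A row lasts 1/8 s, in which the tool goes at most 62.5 mm and 10.7 degrees, less where a joint would pass 70% of its speed; a pose out of reach is approached as far as the arm can. A call with a gripper value outside its range is refused whole. The fingers move at their own pace and stop on an object; "force" is the grip in N (left out, the last holds). Time passes only in rows, so rows that repeat a pose let the fingers close. It gives the time, the measured TCP pose, the force and the opening at its end, in the units of the state.
- robot.observe(): the state, without advancing time (a new reading comes with each control period).
- robot.read_camera(name): name is "side" or "top"; returns (picture, depth): 400x640x3 uint8, red, green, blue; 400x640 float32, m along the optical axis (not along the pixel's ray), 0 where there is no reading.
- robot.get_calibration(name): a dict with "camera_matrix" (3x3 intrinsics, pixels), "k1" (the pictures are not rectified: a ray, as slopes to the right and down, at radius r is drawn at 1 + k1 r^2 times it, then the intrinsics apply), "R" (3x3) and "t" (3): a world point X has camera coordinates R X + t. Camera axes: x right, y down, z forward; pixel columns grow to the right and rows downward; lengths in m; the calibration is good to about 2 mm. A picture is of the moment at which its call begins. get_calibration takes no time and is no camera call.
- robot.hand_in(): hands the job in, once; it reports no verdict.
Trained networks look in the newest picture that a camera, given by its name, has taken for a name from the list of things; names that differ only in an ending like _2 or _b are one class to them, and where a whole thing is asked for, a point or a joint stands for the part that bears it (a point fixed in the world has none). Each returns a list of dicts, best first, with "confidence" (0 to 1); they miss things now and then, are a little off and sometimes report something else, mostly with a low value. They report only what shows in the picture. A call takes as long as a camera call.
- robot.outline_of(label, camera): "region" (400x640 bool, what is visible of it) and "pixel" ([row, column] in pixels, amid what is visible of it).
- robot.tip_of(label, camera): "pixel" ([row, column] in pixels: a listed point, or the origin of a listed thing).
The state is a dict: "time": time; "qpos": joint angles; "qvel": joint speeds; "joint_efforts": joint torques, N m; "tool_pos": TCP position; "tool_rot": TCP orientation; "contact_force": force on the tool from outside, world axes, zero at the start; "torque": the same for the moment, N m; "opening": finger opening in m.
Only numpy, scipy, OpenCV 4.12 (cv2) and the standard library are available. Lean on these libraries where they do the work, as an engineer would, in place of code of your own. Each camera call takes 0.05 s, during which the arm holds its last target.

TASK

Take the small wooden rolling pin off its draining stand and lay it gently in the open part of the V-groove of its rest, short of the stop. Then slide it along the groove until its end has pushed the sprung pad right in, and seat it there against the stop by pressing with about 12 N, never more than 20 N, for half a second. Leave it lying home in the groove and the other kitchen things undisturbed.

Things in the scene. Friction and masses are not known exactly. Their poses are not given: they have to be found in the camera images.
- pin_center (a point): centre of the loose plain wooden rolling pin: a straight round rod with domed ends, 32 mm diameter, 220 mm long overall, 0.16 to 0.25 kg; x axis along the pin (both ends alike). It starts lying on the low light-wood draining stand, its axis 42 mm above the worktop, and can be gripped across its 32 mm between the stand's uprights.
- stand: the fixed light-wood draining stand under the pin; origin under its centre, x along the pin. Two notched uprights, 12 mm thick, at x = +55 and -55 mm, about 35 mm high and 36 mm wide, on a base 140 x 56 mm, 8 mm thick.
- rest: the fixed darker-wood rest with a level 90-degree V-groove; origin on the worktop under the groove's centre line; x along the groove towards the end stop, y across, z up. Groove from x = -125 mm (open end) to the stop; its edges 35 mm above the worktop, 26 mm apart (rail 30 mm wide outside); base plate 60 mm wide, 8 mm thick. A pin in the groove has its axis at y = 0, 45 mm up.
- stop_zone (a point): fixed point of the rest at x = +60 mm on the axis of a pin in the groove (axes as the rest). The end stop, a wooden block 56 mm wide, 71 mm high (87 mm with thumbscrew), is clamped elsewhere each time: its front face lies anywhere from 0 to 35 mm beyond this point along x, and does not give way. A pin whose leading end is 10 mm or more short of this point touches nothing yet.
- pad (a joint): round sprung steel pad, 18 mm across, in the stop's face at the pin's axis: 0 = stands 6 mm proud, 0.006 (m) = right in, flush. Its spring is weak (0.3 to 0.6 N, less than the pin's friction) but lets the pad out if the pin is drawn back. Sliding the pin takes about 1 to 3.5 N; once the pad is right in, resistance rises hard. More than 20 N between pin and rest may damage them.
- pin: the rolling pin itself (same axes); origin on its surface, 16 mm from its axis: use pin_center for handling
- salt: bystander: glass salt shaker, 44 mm across, 90 mm high, origin at the centre of its underside
- mug: bystander: green and white mug, 78 mm across (116 mm with handle), 101 mm high, origin at the centre of its underside
- garlic: bystander: a bulb of garlic, 60 mm across, 58 mm high, origin at the centre of its underside

How it is judged:
On the way, in this order (a step that is already met when the one before it is completed fails the run):
1. the pin lies in the groove of the rest, its end still short of the sprung pad (z of pin_center in the frame of rest between 0.042 and 0.048 m and y of pin_center in the frame of rest between -0.004 and 0.004 m and x of pin_center in the frame of rest between -0.125 and 0 m and angle between the x axis of pin_center and the x axis of rest, either way round below 0.05 rad and value of joint pad below 0.001 m), for 0.2 s.
2. the pin has been slid home and seated: the pad is pushed in and the pin is pressed against its rest (weight and push together) with over 8 N (value of joint pad above 0.0045 m and contact force between pin and rest above 8 N), for 0.3 s.
At the end, for the whole second after the job is handed in: the pin lies at rest in the groove (axis within 4 mm sideways, 3 mm in height, 0.05 rad of the groove), its end holding the sprung pad within 2 mm of flush (value of joint pad above 0.004 m and z of pin_center in the frame of rest between 0.042 and 0.048 m and y of pin_center in the frame of rest between -0.004 and 0.004 m and angle between the x axis of pin_center and the x axis of rest, either way round below 0.05 rad and linear speed of pin below 0.01 m/s); the robot touches nothing.
It fails at once if the pin and the rest (groove, stop and pad together) press on each other with more than 20 N (contact force between pin and rest above 20 N).
It fails at once if the salt shaker, the mug or the garlic is moved by more than 30 mm (distance of any of salt, mug, garlic from where it was at the start of the episode above 0.03 m).
It also fails if it takes over 62 s, if anything falls off the work surface, if the arm or the gripper's body presses on something with over 40 N, if the wrist force passes 120 N, or if a joint passes its speed limit or range.

## Working session

There is one attempt and no reset: what is moved stays moved. The work goes in short steps, Python scripts to look and compute and a tool call to move; the robot and the scene stay as the last step left them, time stands still between calls to the robot, and variables do not carry over. Pictures are saved under pics/ and viewed, and the job is handed in when it is done.

Besides the shell and the picture viewer there is one more tool, called after "Emit:" by a JSON object that holds its "op" and its "data", one argument or row to a line. apply_moves: Moves the arm, as the interface text tells. Its arguments: {"type":"object","properties":{"plan":{"type":"array","items":{"type":"object","properties":{"tx":{"type":"number"},"ty":{"type":"number"},"tz":{"type":"number"},"yaw":{"type":"number"},"grip":{"type":"number"}}}},"force":{"type":"number"}},"required":["plan"]}

```bash
mkdir -p pics; ls; cat > h.py <<'E'
import numpy as np, cv2
from cell import robot
def cal(c):
    k=robot.get_calibration(c); return np.array(k["camera_matrix"]),k["k1"],np.array(k["R"]),np.array(k["t"])
def und(c,rc):
    K,k1,R,t=cal(c); rc=np.atleast_2d(np.array(rc,float))
    p=cv2.undistortPoints(rc[:,::-1].reshape(-1,1,2).copy(),K,np.array([k1,0,0,0.]))
    return p.reshape(-1,2)
def onplane(c,rc,z):
    K,k1,R,t=cal(c); s=und(c,rc); d=np.c_[s,np.ones(len(s))]@R; o=-R.T@t
    return o+d*((z-o[2])/d[:,2])[:,None]
def proj(c,X):
    K,k1,R,t=cal(c); X=np.atleast_2d(np.array(X,float))
    p,_=cv2.projectPoints(X,cv2.Rodrigues(R)[0],t,K,np.array([k1,0,0,0.])); return p.reshape(-1,2)[:,::-1]
def cloud(c,dep,mask=None):
    K,k1,R,t=cal(c); m=dep>0
    if mask is not None: m&=mask
    rc=np.argwhere(m); s=und(c,rc); z=dep[m]; P=np.c_[s,np.ones(len(s))]*z[:,None]
    return (P-t)@R, rc
E
python3 - <<'E'
from h import *
for c in("top","side"):
    im,d=robot.read_camera(c); cv2.imwrite(f"pics/{c}0.png",im[:,:,::-1]); np.save(f"{c}0.npy",d)
    K,k1,R,t=cal(c); print(c,K.tolist(),k1,R.round(3).tolist(),(-R.T@t).round(3))
    for l in("pin","stand","rest","salt","mug","garlic"):
        for o in robot.outline_of(l,c)[:2]:
            P,_=cloud(c,d,o["region"]); print(l,round(o["confidence"],2),np.round(o["pixel"]),o["region"].sum(),np.median(P,0).round(3) if len(P) else None)
            np.save(f"{c}_{l}.npy",o["region"]) if o is not None else 0
            break
    for l in("pin_center","stop_zone","rest","stand"):
        print(l,[(round(o["confidence"],2),np.round(o["pixel"],1)) for o in robot.tip_of(l,c)[:2]])
s=robot.observe(); print({k:np.round(v,3) for k,v in s.items()})
E
```

```text
pics
top [[451.0707723169163, 0.0, 324.8284920488785], [0.0, 451.0707723169163, 197.07710686568043], [0.0, 0.0, 1.0]] -0.13238000001279593 [[0.003, -1.0, -0.02], [-0.992, -0.0, -0.126], [0.126, 0.02, -0.992]] [4.84e-01 1.00e-03 1.18e+00]
pin 0.92 [182. 306.] 987 [0.662 0.066 0.055]
stand 0.78 [192. 317.] 340 [0.649 0.045 0.008]
rest 0.95 [260. 352.] 2802 [ 0.462 -0.042  0.022]
salt 0.68 [207. 450.] 274 [ 0.601 -0.286  0.076]
mug 0.89 [187. 209.] 1116 [0.649 0.329 0.047]
garlic 0.74 [131. 383.] 324 [ 0.796 -0.122  0.039]
pin_center [(0.72, array([182.3, 308.7]))]
stop_zone [(0.88, array([262.6, 364.2]))]
rest [(0.73, array([261.6, 340.9]))]
stand [(0.62, array([185.9, 314.8]))]
side [[459.64809834623424, 0.0, 320.4245003608034], [0.0, 459.64809834623424, 202.90079834317643], [0.0, 0.0, 1.0]] -0.11090797549672159 [[0.998, -0.055, 0.024], [-0.008, -0.52, -0.854], [0.059, 0.853, -0.519]] [ 0.556 -1.055  0.718]
pin 0.89 [202. 337.] 495 [0.666 0.04  0.055]
stand 0.86 [215. 330.] 329 [0.656 0.038 0.009]
rest 0.68 [240. 258.] 1662 [ 0.469 -0.129  0.026]
salt 0.71 [285. 316.] 661 [ 0.604 -0.309  0.048]
mug 0.77 [159. 321.] 792 [0.645 0.295 0.068]
garlic 0.87 [245. 391.] 375 [ 0.799 -0.138  0.033]
pin_center [(0.56, array([198.3, 333.5]))]
stop_zone [(0.91, array([229.4, 258.8]))]
rest [(0.96, array([232.7, 259.2])), (0.56, array([228.2, 260. ]))]
stand [(0.9, array([212.4, 331.5]))]
{'time': np.float64(1.1), 'qpos': array([-1.296,  0.342,  1.524,  0.   ,  1.275, -0.146]), 'qvel': array([-0.   , -0.003,  0.001, -0.003, -0.001,  0.   ]), 'joint_efforts': array([ 2.0000e-03, -4.3114e+01, -2.4448e+01,  7.2000e-02,  4.8000e-02,
       -0.0000e+00]), 'tool_pos': array([ 0.214, -0.479,  0.227]), 'tool_rot': array([ 3.141, -0.   ,  0.421]), 'contact_force': array([-0.184, -0.007, -0.39 ]), 'torque': array([0.032, 0.022, 0.028]), 'opening': np.float64(0.092)}
```

```bash
python3 - <<'E'
import cv2
a=cv2.imread("pics/top0.png"); cv2.imwrite("pics/top0c.png",cv2.resize(a[110:330,160:480],None,fx=2.5,fy=2.5,interpolation=3))
a=cv2.imread("pics/side0.png"); cv2.imwrite("pics/side0c.png",cv2.resize(a[120:320,160:440],None,fx=2.8,fy=2.8,interpolation=3))
E
```

```text
(no output)
```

View pics/top0c.png

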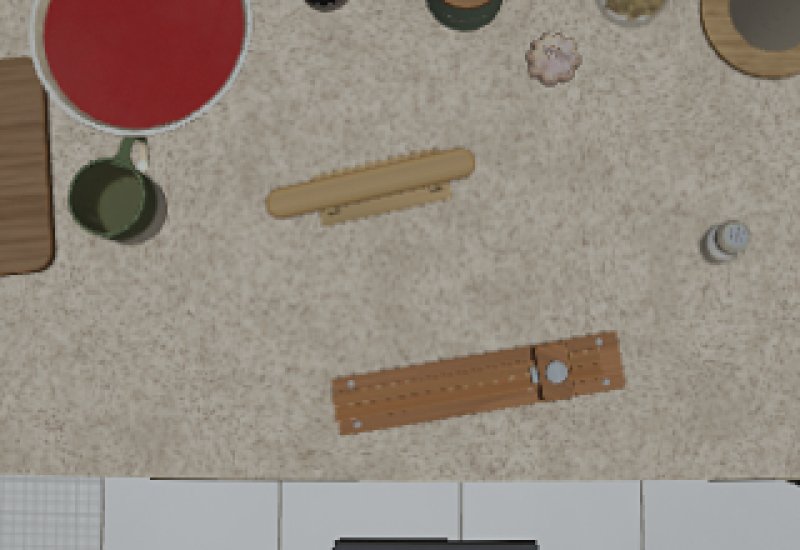

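View pics/side0c.png

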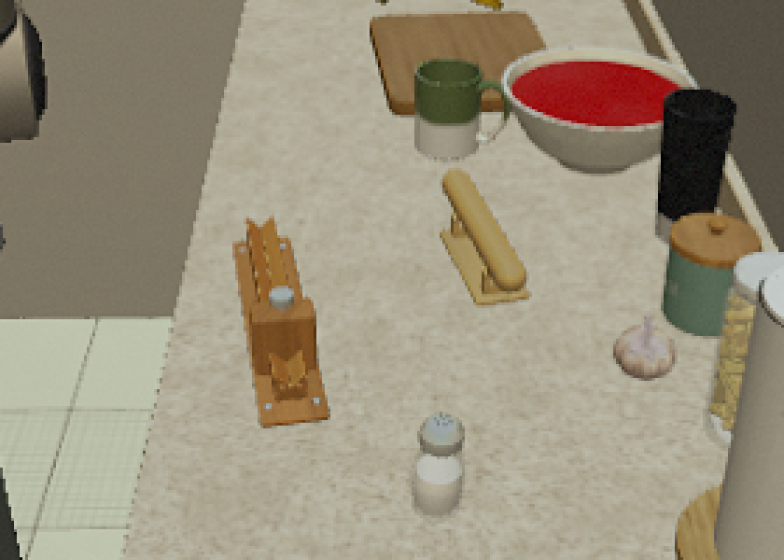

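The top picture shows the pin from about (192,268) to (174,350). The rest runs below it from (272,295) to (256,408), with the stop near (258,382) and the pad facing left. The mug, garlic and salt shaker are well clear. Next I'll fit the axes.

```bash
python3 - <<'E'
from h import *
def fit(P):
    c=P.mean(0); 
    return c,np.linalg.svd(P-c,full_matrices=False)[2][0]
for c in("top","side"):
    d=np.load(f"{c}0.npy"); P,rc=cloud(c,d,np.load(f"{c}_pin.npy"))
    P=P[(P[:,2]>.03)&(P[:,2]<.075)]
    # cylinder fit r=.016, horizontal-free axis height
    from scipy.optimize import least_squares
    def res(p):
        u=np.array([np.cos(p[2]),np.sin(p[2])]); n=np.array([-u[1],u[0]])
        q=(P[:,:2]-p[:2])@n; return np.hypot(q,P[:,2]-p[3])-.016
    r=least_squares(res,[*P[:,:2].mean(0),-1.4,.042],loss="soft_l1",f_scale=.002)
    u=np.array([np.cos(r.x[2]),np.sin(r.x[2])]); s=(P[:,:2]-r.x[:2])@u
    lo,hi=np.percentile(s,[.5,99.5]); print(c,"pin ctr",r.x[:2]+u*(lo+hi)/2,"len",hi-lo,"ang",r.x[2],"z",r.x[3],"rms",np.sqrt((r.fun**2).mean()))
    # rest: mask base + rail
    m=np.load(f"{c}_rest.npy"); P,rc=cloud(c,d,m)
    # minAreaRect of the base plate points
    B=P[(P[:,2]<.014)&(P[:,2]>0.0)]; print(" base",len(B),cv2.minAreaRect((B[:,:2]*1000).astype(np.float32)))
    T=P[(P[:,2]>.025)&(P[:,2]<.042)]; print(" rail",len(T),fit(T[:,:2]),cv2.minAreaRect((T[:,:2]*1000).astype(np.float32)))
    T=P[(P[:,2]>.06)&(P[:,2]<.078)]; print(" stop",len(T),T.mean(0) if len(T) else 0,cv2.minAreaRect((T[:,:2]*1000).astype(np.float32)) if len(T) else 0)
    for l,z in(("pin_center",.042),("stop_zone",.045),("rest",0),("stand",0)):
        for o in robot.tip_of(l,c)[:1]: print(" tip",l,onplane(c,o["pixel"],z).round(4))
E
```

```text
top pin ctr [0.66404534 0.06815736] len 0.20673232844581474 ang -1.345093514601617 z 0.041961477263013476 rms 0.0018715058591137978
 base 1316 ((462.91424560546875, -41.97967529296875), (62.549354553222656, 307.60650634765625), 9.650317192077637)
 rail 897 (array([ 0.45809725, -0.0173059 ]), array([ 0.167453  , -0.98588006])) ((457.0608825683594, -31.929412841796875), (52.7004508972168, 276.45098876953125), 13.277090072631836)
 stop 235 [ 0.47443815 -0.11482197  0.07032154] ((474.63262939453125, -116.16757202148438), (56.265281677246094, 32.48833465576172), 9.715853691101074)
 tip pin_center [[0.6666 0.0649 0.042 ]]
 tip stop_zone [[ 0.4633 -0.0752  0.045 ]]
 tip rest [[ 0.465  -0.0177  0.    ]]
 tip stand [[0.6637 0.051  0.    ]]
side pin ctr [0.66834498 0.05801327] len 0.20241978930522175 ang -1.3431166406255526 z 0.0424537107618362 rms 0.0029409081936629736
 base 642 ((466.3790588378906, -39.2242431640625), (70.7016372680664, 313.471923828125), 9.547183990478516)
 rail 448 (array([ 0.4628848 , -0.05216596]), array([ 0.16533632, -0.98623724])) ((453.5876770019531, -35.374053955078125), (54.55372619628906, 276.11700439453125), 13.31706428527832)
 stop 220 [ 0.47489244 -0.12382914  0.06893211] ((474.8176574707031, -118.91470336914062), (56.22773361206055, 34.24971389770508), 9.560690879821777)
 tip pin_center [[0.6724 0.0806 0.042 ]]
 tip stop_zone [[ 0.4674 -0.0777  0.045 ]]
 tip rest [[ 0.4635 -0.0282  0.    ]]
 tip stand [[0.6675 0.0709 0.    ]]
```

```bash
python3 - <<'E'
import cv2
a=cv2.imread("pics/top0.png"); cv2.imwrite("pics/top0d.png",cv2.resize(a[235:295,285:420],None,fx=5.8,fy=5.8,interpolation=cv2.INTER_CUBIC))
E
```

```text
(no output)
```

View pics/top0d.png

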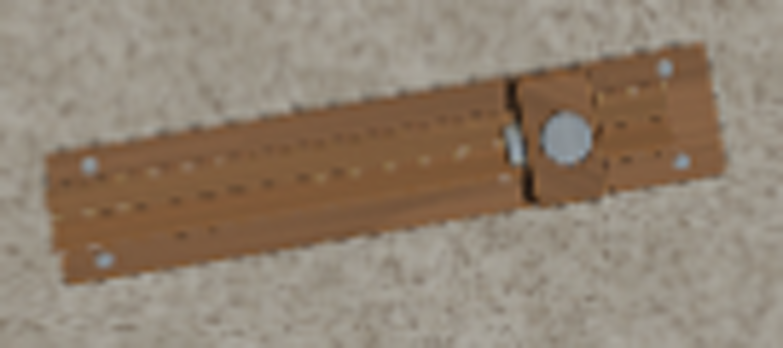

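```bash
cat >> h.py <<'E'
from scipy.spatial.transform import Rotation as Ro
def to(X,yaw):
    s=robot.observe(); R=Ro.from_euler("xyz",s["tool_rot"]).as_matrix()
    d=R.T@(np.array(X)-s["tool_pos"]); R2=Ro.from_euler("xyz",[np.pi,0,yaw]).as_matrix()
    print("t",s["time"],"pos",s["tool_pos"].round(4),"rpy",s["tool_rot"].round(3),"F",s["contact_force"].round(2),"open",round(s["opening"],4)); print("shift",d.round(4),"rot",Ro.from_matrix(R.T@R2).as_rotvec().round(4))
E
python3 - <<'E'
from h import *
to([.665,.066,.15],1.797)
E
```

```text
t 1.5 pos [ 0.2145 -0.4792  0.2267] rpy [ 3.142 -0.     0.421] F [ 0.21 -0.46 -0.47] open 0.0918
shift [ 0.6339 -0.3137  0.0767] rot [ 1.0000e-04  0.0000e+00 -1.3762e+00]
```

Emit:
{"op": "apply_moves", "data": {
  "plan": [
    {"tx": 0.054,"ty": -0.027,"tz": 0,"yaw": -0.17,"grip": 1},
    {"tx": 0.108,"ty": -0.053,"tz": 0,"yaw": -0.34,"grip": 1},
    {"tx": 0.162,"ty": -0.08,"tz": 0,"yaw": -0.51,"grip": 1},
    {"tx": 0.216,"ty": -0.107,"tz": 0,"yaw": -0.68,"grip": 1},
    {"tx": 0.27,"ty": -0.134,"tz": 0,"yaw": -0.85,"grip": 1},
    {"tx": 0.324,"ty": -0.16,"tz": 0,"yaw": -1.02,"grip": 1},
    {"tx": 0.378,"ty": -0.187,"tz": 0,"yaw": -1.19,"grip": 1},
    {"tx": 0.432,"ty": -0.214,"tz": 0,"yaw": -1.376,"grip": 1}
  ]
}}

```text
time: 2.5
tool_pos: [0.5225, -0.1057, 0.2269]
tool_rot: [3.141, 0.001, 1.803]
contact_force: [-0.7, -1.1, 0.2]
opening: 0.0917
```

```bash
python3 - <<'E'
from h import *
to([.665,.066,.12],1.797)
E
```

```text
t 2.5 pos [ 0.5225 -0.1057  0.2269] rpy [3.141e+00 1.000e-03 1.803e+00] F [-0.67 -1.15  0.2 ] open 0.0917
shift [0.1344 0.1781 0.1069] rot [0.0005 0.0006 0.0058]
```

Emit:
{"op": "apply_moves", "data": {
  "plan": [
    {"tx": 0.034,"ty": 0.045,"tz": 0.02,"yaw": 0,"grip": 1},
    {"tx": 0.067,"ty": 0.09,"tz": 0.04,"yaw": 0,"grip": 1},
    {"tx": 0.1,"ty": 0.134,"tz": 0.075,"yaw": 0,"grip": 1},
    {"tx": 0.134,"ty": 0.178,"tz": 0.107,"yaw": 0,"grip": 1},
    {"tx": 0.134,"ty": 0.178,"tz": 0.107,"yaw": 0,"grip": 1},
    {"tx": 0.134,"ty": 0.178,"tz": 0.107,"yaw": 0,"grip": 1}
  ]
}}

```text
time: 3.25
tool_pos: [0.6647, 0.0631, 0.1194]
tool_rot: [-3.141, 0.0, 1.798]
contact_force: [-0.3, -0.1, 1.1]
opening: 0.092
```

```bash
python3 - <<'E'
from h import *
to([.665,.066,.032],1.797)
im,_=robot.read_camera("side"); cv2.imwrite("pics/s1.png",cv2.resize(im[100:280,220:440,::-1],None,fx=3.3,fy=3.3))
E
```

```text
t 3.25 pos [0.6647 0.0631 0.1194] rpy [-3.141  0.     1.798] F [-0.26 -0.12  1.11] open 0.092
shift [0.0028 0.001  0.0874] rot [-0.0008  0.0003  0.0006]
```

View pics/s1.png

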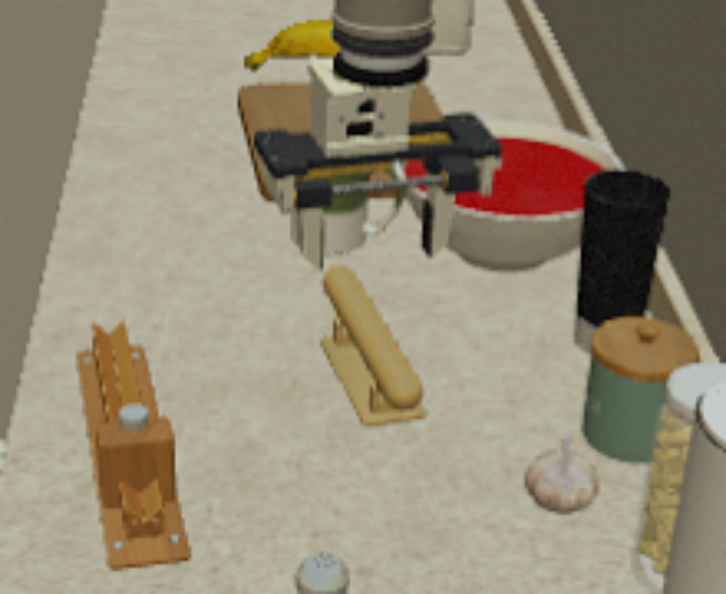

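The gripper is above the pin with its jaws straddling it at about (60..130, 300..430) in the crop. Descending.

Emit:
{"op": "apply_moves", "data": {
  "plan": [
    {"tx": 0.002,"ty": 0.001,"tz": 0.04,"yaw": 0,"grip": 1},
    {"tx": 0.002,"ty": 0.001,"tz": 0.075,"yaw": 0,"grip": 0.5},
    {"tx": 0.002,"ty": 0.001,"tz": 0.087,"yaw": 0,"grip": 0},
    {"tx": 0.002,"ty": 0.001,"tz": 0.087,"yaw": 0,"grip": -0.1},
    {"tx": 0.002,"ty": 0.001,"tz": 0.087,"yaw": 0,"grip": -0.2},
    {"tx": 0.002,"ty": 0.001,"tz": 0.087,"yaw": 0,"grip": -1},
    {"tx": 0.002,"ty": 0.001,"tz": 0.087,"yaw": 0,"grip": -1},
    {"tx": 0.002,"ty": 0.001,"tz": 0.087,"yaw": 0,"grip": -1}
  ],
  "force": 25
}}

```text
time: 4.3
tool_pos: [0.666, 0.0653, 0.0333]
tool_rot: [3.14, 0.0, 1.797]
contact_force: [1.1, -1.2, 1.7]
opening: 0.0313
```

Emit:
{"op": "apply_moves", "data": {
  "plan": [
    {"tx": 0,"ty": 0,"tz": 0,"yaw": 0,"grip": -1},
    {"tx": 0,"ty": 0,"tz": 0,"yaw": 0,"grip": -1},
    {"tx": 0,"ty": 0,"tz": 0,"yaw": 0,"grip": -1}
  ]
}}

```text
time: 4.68
tool_pos: [0.666, 0.0654, 0.0333]
tool_rot: [3.14, 0.0, 1.797]
contact_force: [2.1, 0.4, 3.8]
opening: 0.0312
```

```bash
python3 - <<'E'
from h import *
to([.665,.066,.12],1.797)
E
```

```text
t 4.675 pos [0.666  0.0654 0.0333] rpy [3.14  0.    1.797] F [2.08 0.41 3.76] open 0.0312
shift [ 0.0008 -0.0007 -0.0867] rot [ 0.0017  0.0003 -0.0002]
```

Emit:
{"op": "apply_moves", "data": {
  "plan": [
    {"tx": 0,"ty": 0,"tz": -0.02,"grip": -1},
    {"tx": 0,"ty": 0,"tz": -0.05,"grip": -1},
    {"tx": 0,"ty": 0,"tz": -0.09,"grip": -1},
    {"tx": 0,"ty": 0,"tz": -0.12,"grip": -1},
    {"tx": 0,"ty": 0,"tz": -0.12,"grip": -1},
    {"tx": 0,"ty": 0,"tz": -0.12,"grip": -1},
    {"tx": 0,"ty": 0,"tz": -0.12,"grip": -1}
  ]
}}

```text
schema error: expected keys tx, ty, tz, yaw, grip
```

```bash
python3 - <<'E'
from h import *
to([.45,.06,.15],1.739)
from scipy.optimize import least_squares
for c in("top","side"):
    im,d=robot.read_camera(c); np.save(c+"2.npy",d)
    cv2.imwrite(f"pics/{c}2.png",cv2.resize(im[60:310,200:460,::-1],None,fx=2.4,fy=2.4))
    for o in robot.outline_of("pin",c)[:1]:
        P,_=cloud(c,d,o["region"]); np.save(c+"_pin2.npy",o["region"])
        c0,ax=P.mean(0),np.linalg.svd(P-P.mean(0),full_matrices=False)[2][0]
        print(c,o["confidence"],len(P),np.median(P,0).round(4),ax.round(4),np.ptp((P-c0)@ax).round(4))
E
```

```text
t 4.675 pos [0.666  0.0654 0.0333] rpy [3.14  0.    1.797] F [2.08 0.41 3.76] open 0.0312
shift [ 0.0431 -0.2115 -0.1171] rot [0.0017 0.0003 0.0578]
top 0.97 425 [0.6616 0.1113 0.0553] [ 0.2204 -0.9751  0.025 ] 0.1972
side 0.86 327 [0.6749 0.0023 0.0551] [ 0.2053 -0.9756 -0.0783] 0.1478
```

View pics/side2.png

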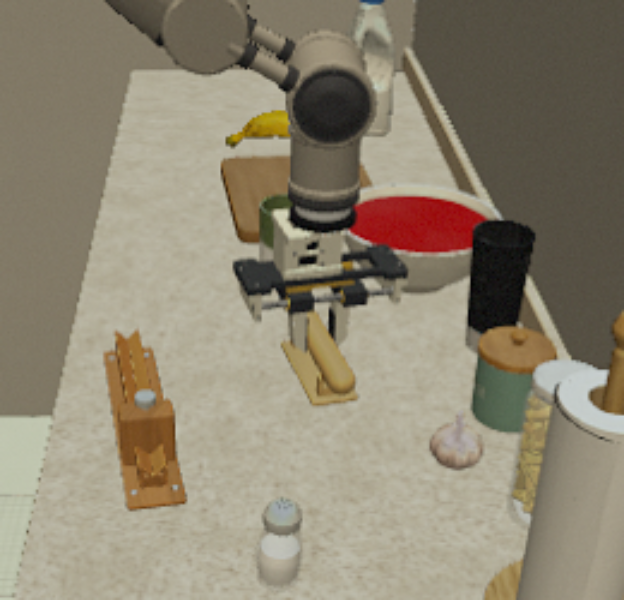

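View pics/top2.png

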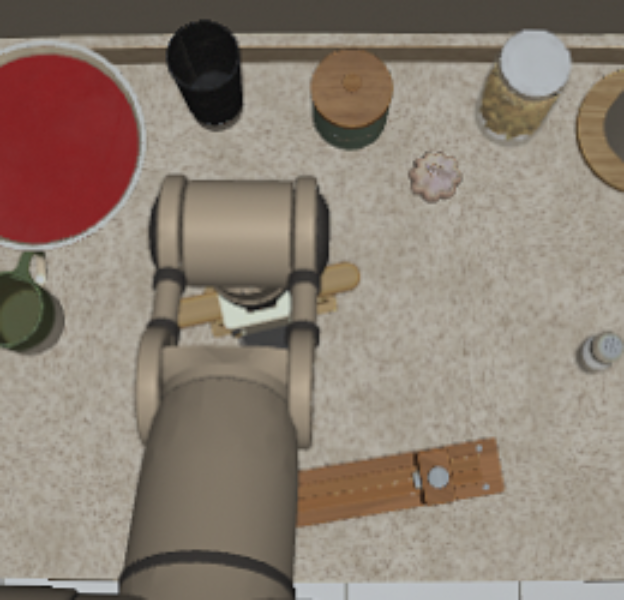

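The move was refused because rows need a yaw key. The pictures show the fingers closed round the pin between the uprights, with the pin still on the stand. Lifting now.

Emit:
{"op": "apply_moves", "data": {
  "plan": [
    {"tx": 0,"ty": 0,"tz": -0.02,"yaw": 0,"grip": -1},
    {"tx": 0,"ty": 0,"tz": -0.05,"yaw": 0,"grip": -1},
    {"tx": 0,"ty": 0,"tz": -0.09,"yaw": 0,"grip": -1},
    {"tx": 0,"ty": 0,"tz": -0.12,"yaw": 0,"grip": -1},
    {"tx": 0,"ty": 0,"tz": -0.12,"yaw": 0,"grip": -1},
    {"tx": 0,"ty": 0,"tz": -0.12,"yaw": 0,"grip": -1}
  ]
}}

```text
time: 5.62
tool_pos: [0.6639, 0.0652, 0.1502]
tool_rot: [-3.137, -0.001, 1.797]
contact_force: [-0.2, 1.0, -2.6]
opening: 0.0318
```

```bash
python3 - <<'E'
from h import *
u=np.array([np.cos(-1.4025),np.sin(-1.4025)])
o=np.array([.4622,-.042]); o=o+u*((-.017+.042)/u[1]); print("rest origin",o,"target",o-.072*u)
to([*(o-.072*u),.09],1.739)
for c in("top","side"):
    im,d=robot.read_camera(c); np.save(c+"3.npy",d)
    cv2.imwrite(f"pics/{c}3.png",cv2.resize(im[60:310,200:460,::-1],None,fx=2.4,fy=2.4))
    for o in robot.outline_of("pin",c)[:1]:
        P,_=cloud(c,d,o["region"])
        c0=np.median(P,0);P=P[np.abs(P[:,2]-c0[2])<.03]; ax=np.linalg.svd(P-P.mean(0),full_matrices=False)[2][0]
        print(c,o["confidence"],len(P),np.median(P,0).round(4),ax.round(4),np.ptp((P-c0)@ax).round(4))
E
```

```text
rest origin [ 0.45795241 -0.017     ] target [0.4458922  0.05398275]
t 5.625 pos [0.6639 0.0652 0.1502] rpy [-3.137e+00 -1.000e-03  1.797e+00] F [-0.22  1.02 -2.61] open 0.0318
shift [ 0.0379 -0.2147  0.0612] rot [-0.0045 -0.0007  0.0578]
top 0.87 466 [0.6557 0.1156 0.1723] [-2.347e-01  9.721e-01 -2.000e-04] 0.2003
side 0.73 371 [0.6717 0.0046 0.1713] [ 0.2147 -0.975  -0.0574] 0.2087
```

View pics/side3.png

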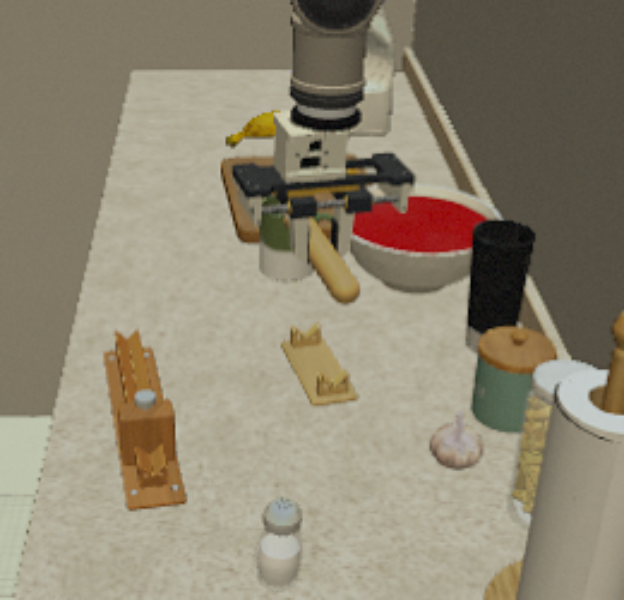

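The pin is held level and clear of the stand, and nothing else has moved. Moving over the rest.

Emit:
{"op": "apply_moves", "data": {
  "plan": [
    {"tx": 0.008,"ty": -0.043,"tz": 0,"yaw": 0.012,"grip": -1},
    {"tx": 0.015,"ty": -0.086,"tz": 0,"yaw": 0.024,"grip": -1},
    {"tx": 0.023,"ty": -0.129,"tz": 0,"yaw": 0.036,"grip": -1},
    {"tx": 0.03,"ty": -0.172,"tz": 0.01,"yaw": 0.048,"grip": -1},
    {"tx": 0.038,"ty": -0.215,"tz": 0.04,"yaw": 0.058,"grip": -1},
    {"tx": 0.038,"ty": -0.215,"tz": 0.061,"yaw": 0.058,"grip": -1},
    {"tx": 0.038,"ty": -0.215,"tz": 0.061,"yaw": 0.058,"grip": -1},
    {"tx": 0.038,"ty": -0.215,"tz": 0.061,"yaw": 0.058,"grip": -1}
  ]
}}

```text
time: 6.82
tool_pos: [0.4483, 0.054, 0.0923]
tool_rot: [3.14, 0.0, 1.739]
contact_force: [0.5, -0.6, -1.6]
opening: 0.0311
```

```bash
cat > look.py <<'E'
from h import *
import sys
from scipy.optimize import least_squares
n=sys.argv[1]; zc=float(sys.argv[2])
u=np.array([np.cos(-1.4025),np.sin(-1.4025)]); nn=np.array([-u[1],u[0]]); o=np.array([.4580,-.017])
to([.4459,.054,.04],1.739)
for c in("top","side"):
    im,d=robot.read_camera(c); np.save(f"{c}{n}.npy",d); cv2.imwrite(f"pics/{c}{n}f.png",im[:,:,::-1])
    cr=im[200:310,230:420,::-1] if c=="top" else im[130:300,180:400,::-1]
    cv2.imwrite(f"pics/{c}{n}.png",cv2.resize(cr,None,fx=3.4,fy=3.4,interpolation=2))
    for q in robot.outline_of("pin",c)[:1]:
        P,_=cloud(c,d,q["region"]); P=P[np.abs(P[:,2]-zc-.008)<.02]
        r=least_squares(lambda p:np.hypot((P[:,:2]-o)@nn-p[0]-p[2]*((P[:,:2]-o)@u),P[:,2]-p[1]-p[3]*((P[:,:2]-o)@u))-.016,[0,zc,0,0],loss="soft_l1",f_scale=.002)
        s=(P[:,:2]-o)@u
        print(c,"conf",round(q["confidence"],2),len(P),"pin lat,z,angle,tilt",r.x.round(4),"x range",s.min().round(4),s.max().round(4))
    for q in robot.outline_of("rest",c)[:1]:
        P,_=cloud(c,d,q["region"]); 
        for nm,a,b in(("rail",.02,.038),("stop",.06,.078),("base",0.0,.013)):
            T=P[(P[:,2]>a)&(P[:,2]<b)]
            if len(T)<20: continue
            l=(T[:,:2]-o)@nn; s=(T[:,:2]-o)@u; f=np.polyfit(s,l,1); print("  ",nm,len(T),"lat mean",l.mean().round(4),"mid",((np.percentile(l,2)+np.percentile(l,98))/2).round(4),"slope",f[0].round(4),"x",np.percentile(s,[1,99]).round(4))
E
python3 look.py 4 .098
```

```text
t 6.825 pos [0.4483 0.054  0.0923] rpy [3.14  0.    1.739] F [ 0.48 -0.59 -1.6 ] open 0.0311
shift [ 0.0004 -0.0025  0.0523] rot [ 0.0012  0.0004 -0.0003]
top conf 0.45 140 pin lat,z,angle,tilt [ 0.0035  0.1034 -0.0521 -0.1795] x range 0.0041 0.0339
   rail 352 lat mean -0.0001 mid 0.0001 slope 0.0031 x [0.0351 0.1513]
   stop 236 lat mean -0.0003 mid -0.0003 slope -0.0233 x [0.0842 0.116 ]
   base 679 lat mean 0.0011 mid 0.0002 slope -0.0256 x [0.0074 0.1768]
side conf 0.94 357 pin lat,z,angle,tilt [ 0.0023  0.1012  0.0025 -0.0099] x range -0.135 0.039
   rail 445 lat mean -0.0019 mid -0.0011 slope 0.0172 x [-0.1061  0.1532]
   stop 219 lat mean -0.0015 mid -0.001 slope 0.1108 x [0.0873 0.1187]
   base 588 lat mean -0.0052 mid -0.001 slope 0.0234 x [-0.1125  0.1784]
```

View pics/side4.png

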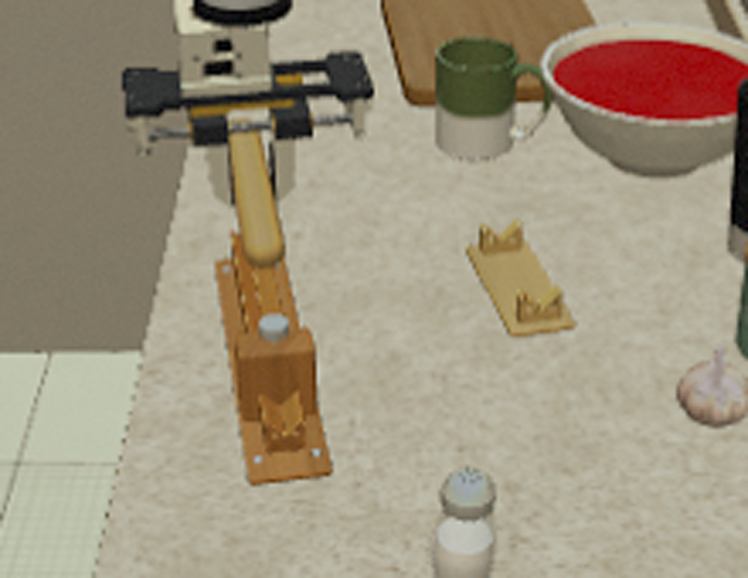

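View pics/top4.png

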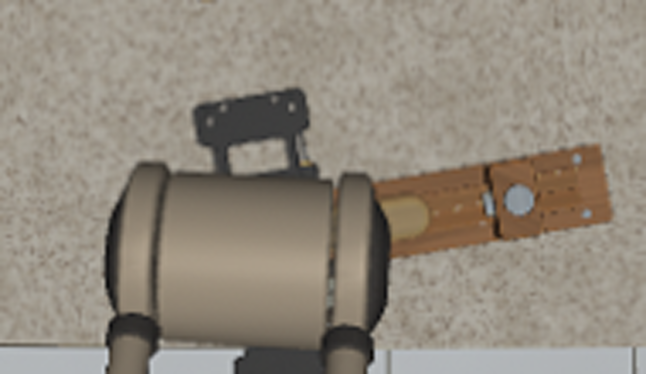

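The pin hangs over the groove with its leading end about 45 mm short of the pad. It sits about 3 mm too far to +lateral, so I'll correct that while lowering.

Emit:
{"op": "apply_moves", "data": {
  "plan": [
    {"tx": 0,"ty": -0.003,"tz": 0.01,"yaw": 0,"grip": -1},
    {"tx": 0,"ty": -0.003,"tz": 0.025,"yaw": 0,"grip": -1},
    {"tx": 0,"ty": -0.003,"tz": 0.038,"yaw": 0,"grip": -1},
    {"tx": 0,"ty": -0.003,"tz": 0.045,"yaw": 0,"grip": -1},
    {"tx": 0,"ty": -0.003,"tz": 0.049,"yaw": 0,"grip": -1},
    {"tx": 0,"ty": -0.003,"tz": 0.051,"yaw": 0,"grip": -1},
    {"tx": 0,"ty": -0.003,"tz": 0.051,"yaw": 0,"grip": -1},
    {"tx": 0,"ty": -0.003,"tz": 0.051,"yaw": 0,"grip": -1}
  ]
}}

```text
time: 8.12
tool_pos: [0.4446, 0.0536, 0.041]
tool_rot: [3.141, 0.0, 1.739]
contact_force: [-0.4, 0.3, -2.2]
opening: 0.0314
```

```bash
python3 look.py 5 .050
```

```text
t 8.125 pos [0.4446 0.0536 0.041 ] rpy [3.141 0.    1.739] F [-0.42  0.28 -2.18] open 0.0314
shift [0.0002 0.0014 0.001 ] rot [ 0.0006  0.0002 -0.0002]
top conf 0.64 137 pin lat,z,angle,tilt [-0.0002  0.0519 -0.0351 -0.1699] x range 0.0036 0.0347
   rail 364 lat mean 0.0002 mid 0.0001 slope -0.0114 x [0.0324 0.1517]
   stop 233 lat mean 0.0002 mid 0.0 slope 0.0296 x [0.0841 0.1159]
   base 655 lat mean 0.0015 mid -0.0 slope -0.0434 x [0.0062 0.1759]
side conf 0.61 442 pin lat,z,angle,tilt [-0.0011  0.0497  0.0034 -0.0082] x range -0.1736 0.0396
   rail 253 lat mean -0.0016 mid -0.001 slope 0.0877 x [0.0154 0.154 ]
   stop 204 lat mean -0.0023 mid -0.0018 slope 0.2013 x [0.0887 0.1186]
   base 479 lat mean -0.0059 mid -0.0009 slope 0.0749 x [-0.1031  0.1772]
```

View pics/side5.png

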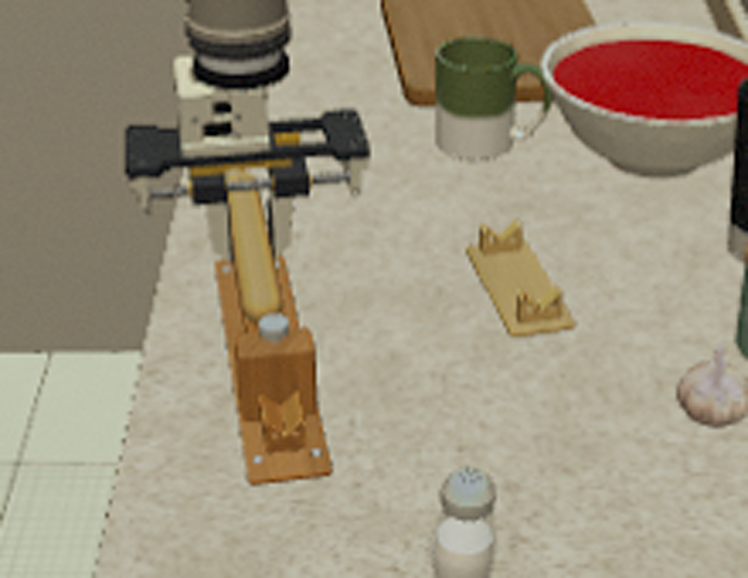

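The pin is centred over the groove to within about 1 mm in both cameras. I'll lower it in small steps.

Emit:
{"op": "apply_moves", "data": {
  "plan": [
    {"tx": 0,"ty": 0,"tz": 0.001,"yaw": 0,"grip": -1},
    {"tx": 0,"ty": 0,"tz": 0.002,"yaw": 0,"grip": -1},
    {"tx": 0,"ty": 0,"tz": 0.003,"yaw": 0,"grip": -1},
    {"tx": 0,"ty": 0,"tz": 0.003,"yaw": 0,"grip": -1}
  ]
}}

```text
time: 8.93
tool_pos: [0.4444, 0.0536, 0.0376]
tool_rot: [-3.142, 0.0, 1.739]
contact_force: [-0.2, -0.1, -1.9]
opening: 0.0309
```

Emit:
{"op": "apply_moves", "data": {
  "plan": [
    {"tx": 0,"ty": 0,"tz": 0.0005,"yaw": 0,"grip": -1},
    {"tx": 0,"ty": 0,"tz": 0.001,"yaw": 0,"grip": -1},
    {"tx": 0,"ty": 0,"tz": 0.001,"yaw": 0,"grip": -1}
  ]
}}

```text
time: 9.3
tool_pos: [0.4449, 0.0536, 0.0369]
tool_rot: [3.14, 0.0, 1.739]
contact_force: [2.1, 0.5, 1.1]
opening: 0.0316
```

Contact is felt (Fz from -1.9 to +1.1 N). Releasing.

Emit:
{"op": "apply_moves", "data": {
  "plan": [
    {"tx": 0,"ty": 0,"tz": 0,"yaw": 0,"grip": -0.3},
    {"tx": 0,"ty": 0,"tz": 0,"yaw": 0,"grip": -0.2},
    {"tx": 0,"ty": 0,"tz": 0,"yaw": 0,"grip": 0},
    {"tx": 0,"ty": 0,"tz": 0,"yaw": 0,"grip": 0},
    {"tx": 0,"ty": 0,"tz": -0.02,"yaw": 0,"grip": 0},
    {"tx": 0,"ty": 0,"tz": -0.06,"yaw": 0,"grip": 0},
    {"tx": 0,"ty": 0,"tz": -0.1,"yaw": 0,"grip": 0},
    {"tx": 0,"ty": 0,"tz": -0.1,"yaw": 0,"grip": 0}
  ]
}}

```text
time: 10.3
tool_pos: [0.4461, 0.0535, 0.1392]
tool_rot: [3.136, 0.001, 1.739]
contact_force: [-0.2, 0.0, 0.3]
opening: 0.0461
```

```bash
python3 look.py 6 .045
```

```text
t 10.3 pos [0.4461 0.0535 0.1392] rpy [3.136e+00 1.000e-03 1.739e+00] F [-0.21  0.03  0.3 ] open 0.0461
shift [ 0.0006 -0.0007  0.0992] rot [ 0.0059  0.0014 -0.0001]
top conf 0.63 130 pin lat,z,angle,tilt [ 0.0008  0.0479 -0.042  -0.2162] x range 0.0041 0.0353
   rail 368 lat mean 0.0001 mid 0.0001 slope -0.0072 x [0.0325 0.1519]
   stop 237 lat mean -0.0003 mid -0.0003 slope -0.01 x [0.0842 0.116 ]
   base 712 lat mean 0.0016 mid 0.0003 slope -0.0291 x [0.0085 0.1774]
side conf 0.8 474 pin lat,z,angle,tilt [ 0.0002  0.0451  0.006  -0.0088] x range -0.1732 0.0376
   rail 257 lat mean -0.0017 mid -0.0012 slope 0.0835 x [-0.027   0.1547]
   stop 219 lat mean -0.0013 mid -0.0007 slope 0.1085 x [0.0881 0.1192]
   base 597 lat mean -0.0068 mid -0.0012 slope 0.0386 x [-0.1125  0.1781]
```

View pics/side6.png

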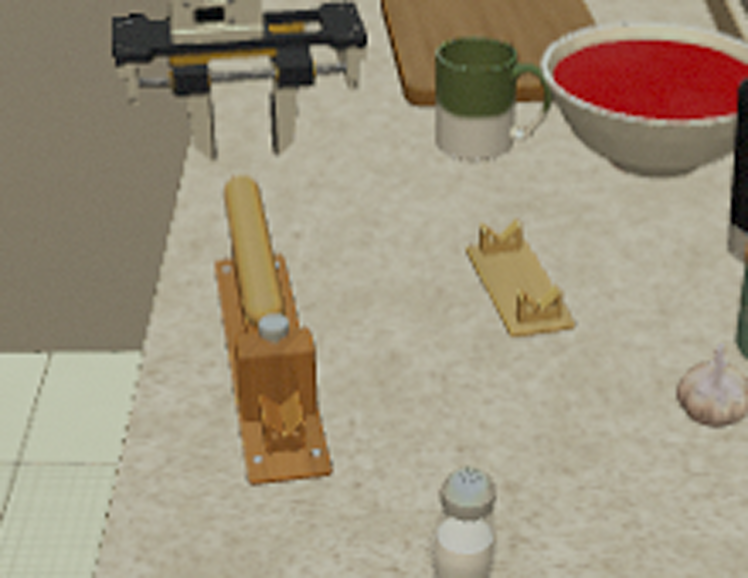

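View pics/top6.png

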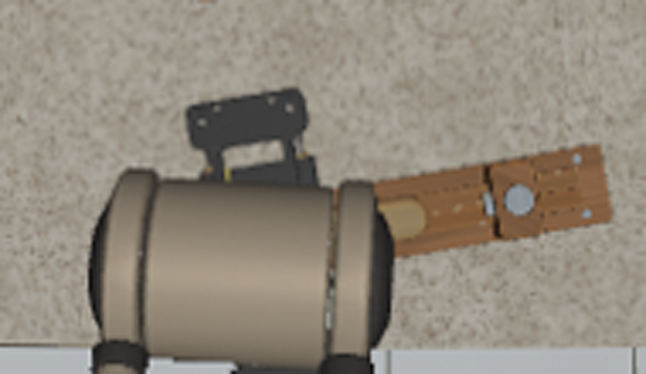

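The pin lies in the groove (axis z 0.0451), its end about 40 mm short of the pad. Next I'll go behind the trailing end with the jaws shut.

Emit:
{"op": "apply_moves", "data": {
  "plan": [
    {"tx": 0.045,"ty": 0,"tz": 0,"yaw": 0,"grip": -1},
    {"tx": 0.09,"ty": 0,"tz": 0,"yaw": 0,"grip": -1},
    {"tx": 0.137,"ty": 0,"tz": 0,"yaw": 0,"grip": -1},
    {"tx": 0.137,"ty": 0,"tz": 0.04,"yaw": 0,"grip": -1},
    {"tx": 0.137,"ty": 0,"tz": 0.08,"yaw": 0,"grip": -1},
    {"tx": 0.137,"ty": 0,"tz": 0.108,"yaw": 0,"grip": -1},
    {"tx": 0.137,"ty": 0,"tz": 0.108,"yaw": 0,"grip": -1},
    {"tx": 0.137,"ty": 0,"tz": 0.108,"yaw": 0,"grip": -1}
  ]
}}

```text
time: 11.6
tool_pos: [0.4218, 0.1887, 0.0291]
tool_rot: [3.141, 0.0, 1.739]
contact_force: [-0.2, 0.1, -0.7]
opening: 0.0007
```

```bash
python3 look.py 7 .045
```

```text
t 11.6 pos [0.4218 0.1887 0.0291] rpy [3.141 0.    1.739] F [-0.19  0.06 -0.7 ] open 0.0007
shift [-0.1368  0.0012 -0.0108] rot [ 0.0003  0.0001 -0.0003]
top conf 0.56 1079 pin lat,z,angle,tilt [0.0004 0.0452 0.0059 0.0017] x range -0.1783 0.0335
   rail 367 lat mean 0.0001 mid 0.0001 slope -0.0103 x [0.0324 0.1516]
   stop 235 lat mean 0.0003 mid 0.0001 slope -0.0863 x [0.0843 0.1159]
   base 1140 lat mean 0.0015 mid 0.0003 slope -0.0182 x [-0.1154  0.1762]
side conf 0.77 450 pin lat,z,angle,tilt [-0.0002  0.0452  0.0027 -0.0077] x range -0.1713 0.0381
   rail 264 lat mean -0.0017 mid -0.0013 slope 0.088 x [-0.0219  0.1551]
   stop 215 lat mean -0.001 mid -0.0006 slope 0.0869 x [0.0873 0.1197]
   base 601 lat mean -0.0056 mid -0.0008 slope 0.0281 x [-0.1172  0.1779]
```

View pics/side7.png

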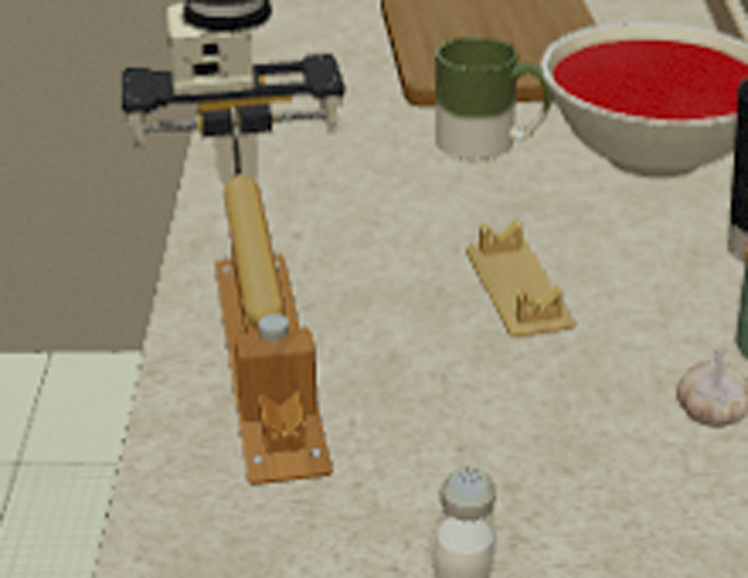

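View pics/top7.png

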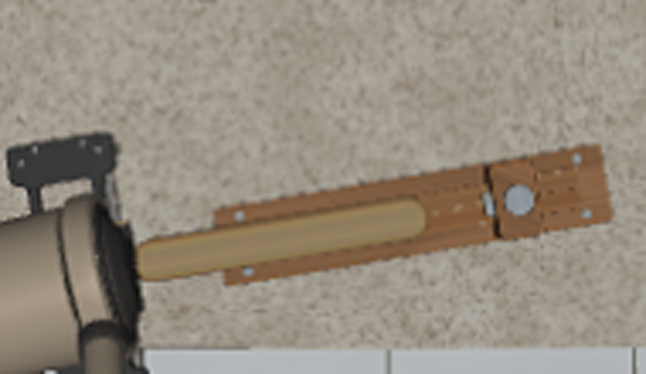

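The closed fingers stand just behind the pin's end, in line with it. Pushing about 34 mm, still short of the pad.

Emit:
{"op": "apply_moves", "data": {
  "plan": [
    {"tx": -0.008,"ty": 0.001,"tz": 0,"yaw": 0,"grip": -1},
    {"tx": -0.014,"ty": 0.001,"tz": 0,"yaw": 0,"grip": -1},
    {"tx": -0.019,"ty": 0.001,"tz": 0,"yaw": 0,"grip": -1},
    {"tx": -0.024,"ty": 0.001,"tz": 0,"yaw": 0,"grip": -1},
    {"tx": -0.029,"ty": 0.001,"tz": 0,"yaw": 0,"grip": -1},
    {"tx": -0.034,"ty": 0.001,"tz": 0,"yaw": 0,"grip": -1},
    {"tx": -0.039,"ty": 0.001,"tz": 0,"yaw": 0,"grip": -1},
    {"tx": -0.043,"ty": 0.001,"tz": 0,"yaw": 0,"grip": -1}
  ]
}}

```text
time: 12.9
tool_pos: [0.4298, 0.1462, 0.0287]
tool_rot: [3.141, 0.0, 1.739]
contact_force: [1.0, 2.9, 1.1]
opening: 0.0005
```

```bash
python3 look.py 8 .045
```

```text
t 12.9 pos [0.4298 0.1462 0.0287] rpy [3.141 0.    1.739] F [0.99 2.94 1.11] open 0.0005
shift [-0.0936  0.0005 -0.0113] rot [ 0.0002  0.     -0.0003]
top conf 0.72 905 pin lat,z,angle,tilt [ 0.0002  0.045  -0.0004 -0.0026] x range -0.1217 0.0637
   rail 233 lat mean -0.0001 mid 0.0 slope -0.0102 x [0.0601 0.1518]
   stop 236 lat mean -0.0001 mid -0.0002 slope -0.0386 x [0.0841 0.1159]
   base 1223 lat mean 0.0013 mid 0.0003 slope -0.0051 x [-0.1202  0.1763]
side conf 0.72 423 pin lat,z,angle,tilt [-0.0003  0.0459  0.0018  0.0002] x range -0.1443 0.0576
   rail 248 lat mean -0.0015 mid -0.0019 slope 0.0883 x [0.0156 0.1544]
   stop 222 lat mean -0.0012 mid -0.0006 slope 0.0664 x [0.0879 0.1197]
   base 544 lat mean -0.0022 mid 0.0023 slope 0.0344 x [-0.105   0.1779]
```

View pics/top8.png

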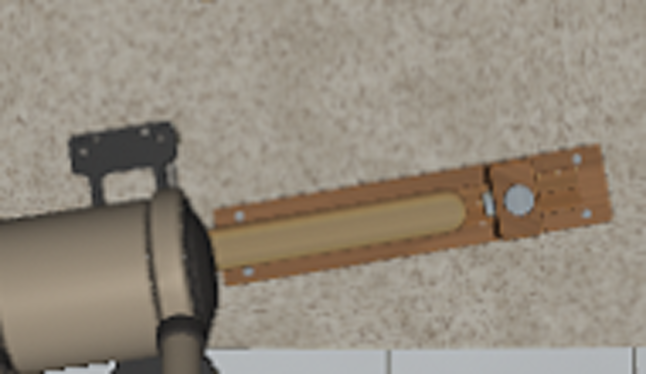

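The pin is sliding with about 3 N resistance. Its leading end is near x ≈ 0.065, with the pad at about 0.078 and the stop face at about 0.084. Continuing slowly.

Emit:
{"op": "apply_moves", "data": {
  "plan": [
    {"tx": -0.002,"ty": 0,"tz": 0,"yaw": 0,"grip": -1},
    {"tx": -0.004,"ty": 0,"tz": 0,"yaw": 0,"grip": -1},
    {"tx": -0.006,"ty": 0,"tz": 0,"yaw": 0,"grip": -1},
    {"tx": -0.008,"ty": 0,"tz": 0,"yaw": 0,"grip": -1},
    {"tx": -0.01,"ty": 0,"tz": 0,"yaw": 0,"grip": -1},
    {"tx": -0.011,"ty": 0,"tz": 0,"yaw": 0,"grip": -1},
    {"tx": -0.012,"ty": 0,"tz": 0,"yaw": 0,"grip": -1},
    {"tx": -0.012,"ty": 0,"tz": 0,"yaw": 0,"grip": -1}
  ]
}}

```text
time: 14.2
tool_pos: [0.4317, 0.1345, 0.0287]
tool_rot: [3.141, 0.0, 1.739]
contact_force: [-0.1, 0.8, -0.6]
opening: 0.0002
```

```bash
python3 look.py 9 .045|grep -v base
```

```text
t 14.2 pos [0.4317 0.1345 0.0287] rpy [3.141 0.    1.739] F [-0.07  0.76 -0.55] open 0.0002
shift [-0.0817  0.0006 -0.0113] rot [ 0.0001  0.0002 -0.0002]
top conf 0.93 915 pin lat,z,angle,tilt [ 0.0003  0.045   0.0011 -0.0067] x range -0.1063 0.076
side conf 0.97 401 pin lat,z,angle,tilt [-0.0004  0.0459 -0.0022 -0.0006] x range -0.1317 0.0626
   rail 245 lat mean -0.0013 mid -0.0017 slope 0.0761 x [0.0171 0.1533]
   stop 228 lat mean -0.0011 mid -0.0007 slope 0.0649 x [0.0502 0.1192]
```

View pics/top9.png

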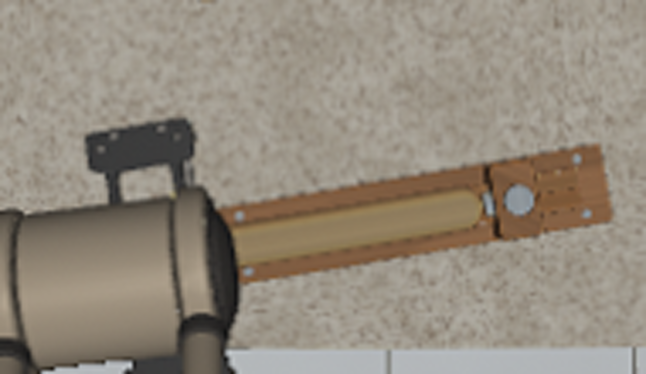

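Emit:
{"op": "apply_moves", "data": {
  "plan": [
    {"tx": -0.0005,"ty": 0,"tz": 0,"yaw": 0,"grip": -1},
    {"tx": -0.001,"ty": 0,"tz": 0,"yaw": 0,"grip": -1},
    {"tx": -0.0015,"ty": 0,"tz": 0,"yaw": 0,"grip": -1},
    {"tx": -0.002,"ty": 0,"tz": 0,"yaw": 0,"grip": -1},
    {"tx": -0.0025,"ty": 0,"tz": 0,"yaw": 0,"grip": -1},
    {"tx": -0.003,"ty": 0,"tz": 0,"yaw": 0,"grip": -1},
    {"tx": -0.0035,"ty": 0,"tz": 0,"yaw": 0,"grip": -1},
    {"tx": -0.004,"ty": 0,"tz": 0,"yaw": 0,"grip": -1}
  ]
}}

```text
time: 15.5
tool_pos: [0.4324, 0.1306, 0.0287]
tool_rot: [3.141, 0.0, 1.739]
contact_force: [0.4, 1.3, -0.4]
opening: 0.0005
```

Emit:
{"op": "apply_moves", "data": {
  "plan": [
    {"tx": -0.0003,"ty": 0,"tz": 0,"yaw": 0,"grip": -1},
    {"tx": -0.0006,"ty": 0,"tz": 0,"yaw": 0,"grip": -1},
    {"tx": -0.0009,"ty": 0,"tz": 0,"yaw": 0,"grip": -1}
  ]
}}

```text
time: 15.88
tool_pos: [0.4325, 0.1298, 0.0287]
tool_rot: [3.141, 0.0, 1.739]
contact_force: [-0.2, 2.2, 0.3]
opening: 0.0003
```

Emit:
{"op": "apply_moves", "data": {
  "plan": [
    {"tx": -0.0003,"ty": 0,"tz": 0,"yaw": 0,"grip": -1},
    {"tx": -0.0006,"ty": 0,"tz": 0,"yaw": 0,"grip": -1},
    {"tx": -0.0009,"ty": 0,"tz": 0,"yaw": 0,"grip": -1}
  ]
}}

```text
time: 16.25
tool_pos: [0.4326, 0.1289, 0.0287]
tool_rot: [3.141, 0.0, 1.739]
contact_force: [0.4, 2.4, -0.2]
opening: 0.0006
```

Emit:
{"op": "apply_moves", "data": {
  "plan": [
    {"tx": -0.0003,"ty": 0,"tz": 0,"yaw": 0,"grip": -1},
    {"tx": -0.0006,"ty": 0,"tz": 0,"yaw": 0,"grip": -1}
  ]
}}

```text
time: 16.5
tool_pos: [0.4327, 0.1283, 0.0287]
tool_rot: [3.142, 0.0, 1.739]
contact_force: [1.3, 1.9, 0.9]
opening: 0.0001
```

Emit:
{"op": "apply_moves", "data": {
  "plan": [
    {"tx": -0.0003,"ty": 0,"tz": 0,"yaw": 0,"grip": -1},
    {"tx": -0.0006,"ty": 0,"tz": 0,"yaw": 0,"grip": -1}
  ]
}}

```text
time: 16.75
tool_pos: [0.4328, 0.1277, 0.0287]
tool_rot: [3.142, 0.0, 1.739]
contact_force: [0.5, 2.7, 1.1]
opening: 0.0001
```

Emit:
{"op": "apply_moves", "data": {
  "plan": [
    {"tx": -0.0003,"ty": 0,"tz": 0,"yaw": 0,"grip": -1},
    {"tx": -0.0006,"ty": 0,"tz": 0,"yaw": 0,"grip": -1}
  ]
}}

```text
time: 17.0
tool_pos: [0.4329, 0.1272, 0.0287]
tool_rot: [3.141, -0.0, 1.739]
contact_force: [0.6, 2.2, -0.1]
opening: 0.0004
```

```bash
python3 look.py 10 .045|grep -v base; python3 -c "
import cv2
a=cv2.imread('pics/top10f.png');b=cv2.imread('pics/top9f.png')
cv2.imwrite('pics/t10z.png',cv2.resize(a[245:275,330:400],None,fx=10,fy=10,interpolation=2))"
```

```text
t 17.0 pos [0.4329 0.1272 0.0287] rpy [ 3.141 -0.     1.739] F [ 0.56  2.22 -0.09] open 0.0004
shift [-0.0743  0.0006 -0.0113] rot [ 0.0001 -0.0001 -0.0003]
top conf 0.92 932 pin lat,z,angle,tilt [ 0.0003  0.0451  0.0022 -0.0036] x range -0.0983 0.084
   rail 155 lat mean 0.0 mid -0.0 slope -0.0447 x [0.0796 0.1519]
   stop 233 lat mean 0.0003 mid 0.0002 slope -0.0516 x [0.0842 0.1159]
side conf 0.77 396 pin lat,z,angle,tilt [-0.0005  0.0458  0.0001 -0.0009] x range -0.1386 0.0616
   rail 251 lat mean -0.0015 mid -0.0009 slope 0.075 x [-0.0428  0.1541]
   stop 225 lat mean -0.0013 mid -0.0008 slope 0.0544 x [0.0474 0.119 ]
```

View pics/t10z.png

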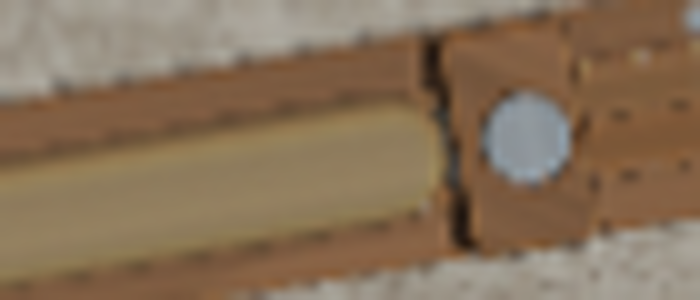

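The pin's end has almost met the stop face (about 1 mm left at column ~374). From here, tiny steps with a reading each.

Emit:
{"op": "apply_moves", "data": {
  "plan": [
    {"tx": -0.0002,"ty": 0,"tz": 0,"yaw": 0,"grip": -1},
    {"tx": -0.0004,"ty": 0,"tz": 0,"yaw": 0,"grip": -1}
  ]
}}

```text
time: 17.55
tool_pos: [0.4329, 0.127, 0.0287]
tool_rot: [3.142, -0.0, 1.739]
contact_force: [-0.3, 6.9, 1.0]
opening: 0.0005
```

Emit:
{"op": "apply_moves", "data": {
  "plan": [
    {"tx": -0.0002,"ty": 0,"tz": 0,"yaw": 0,"grip": -1},
    {"tx": -0.0004,"ty": 0,"tz": 0,"yaw": 0,"grip": -1}
  ]
}}

```text
time: 17.8
tool_pos: [0.433, 0.1269, 0.0287]
tool_rot: [3.141, -0.001, 1.738]
contact_force: [-1.1, 7.8, 0.6]
opening: 0.0002
```

Emit:
{"op": "apply_moves", "data": {
  "plan": [
    {"tx": -0.0003,"ty": 0,"tz": 0,"yaw": 0,"grip": -1}
  ]
}}

```text
time: 17.92
tool_pos: [0.433, 0.1268, 0.0287]
tool_rot: [3.141, -0.001, 1.738]
contact_force: [-0.6, 9.8, 0.3]
opening: 0.0006
```

Emit:
{"op": "apply_moves", "data": {
  "plan": [
    {"tx": -0.0003,"ty": 0,"tz": 0,"yaw": 0,"grip": -1}
  ]
}}

```text
time: 18.05
tool_pos: [0.433, 0.1267, 0.0287]
tool_rot: [3.141, -0.001, 1.738]
contact_force: [-0.3, 11.9, 0.4]
opening: 0.0001
```

Seated, with a push of 11.9 N. Holding.

Emit:
{"op": "apply_moves", "data": {
  "plan": [
    {"tx": 0,"ty": 0,"tz": 0,"yaw": 0,"grip": -1},
    {"tx": 0,"ty": 0,"tz": 0,"yaw": 0,"grip": -1},
    {"tx": 0,"ty": 0,"tz": 0,"yaw": 0,"grip": -1}
  ]
}}

```text
time: 18.42
tool_pos: [0.433, 0.1267, 0.0287]
tool_rot: [3.141, -0.001, 1.738]
contact_force: [-0.7, 11.4, 0.4]
opening: 0.0
```

Emit:
{"op": "apply_moves", "data": {
  "plan": [
    {"tx": 0,"ty": 0,"tz": 0,"yaw": 0,"grip": -1},
    {"tx": 0,"ty": 0,"tz": 0,"yaw": 0,"grip": -1},
    {"tx": 0,"ty": 0,"tz": 0,"yaw": 0,"grip": -1}
  ]
}}

```text
time: 18.8
tool_pos: [0.433, 0.1267, 0.0287]
tool_rot: [3.141, -0.001, 1.738]
contact_force: [0.1, 10.2, 0.7]
opening: 0.0003
```

Held about 0.75 s at 10–12 N. Backing straight off, then up.

Emit:
{"op": "apply_moves", "data": {
  "plan": [
    {"tx": 0.001,"ty": 0,"tz": 0,"yaw": 0,"grip": -1},
    {"tx": 0.003,"ty": 0,"tz": 0,"yaw": 0,"grip": -1},
    {"tx": 0.012,"ty": 0,"tz": 0,"yaw": 0,"grip": -1},
    {"tx": 0.03,"ty": 0,"tz": 0,"yaw": 0,"grip": -1},
    {"tx": 0.05,"ty": 0,"tz": -0.02,"yaw": 0,"grip": -1},
    {"tx": 0.06,"ty": 0,"tz": -0.07,"yaw": 0,"grip": -1},
    {"tx": 0.06,"ty": 0,"tz": -0.12,"yaw": 0,"grip": -1},
    {"tx": 0.06,"ty": 0,"tz": -0.12,"yaw": 0,"grip": -1}
  ]
}}

```text
time: 19.8
tool_pos: [0.425, 0.1858, 0.152]
tool_rot: [3.134, -0.0, 1.739]
contact_force: [-0.1, -0.0, -0.4]
opening: 0.0003
```

```bash
python3 look.py 11 .045|grep -v base; python3 -c "
import cv2
a=cv2.imread('pics/top11f.png')
cv2.imwrite('pics/t11z.png',cv2.resize(a[240:280,300:400],None,fx=8,fy=8,interpolation=2))"
python3 - <<'E'
from h import *
for l in("mug","salt","garlic"):
    for c in("top","side"):
        m=np.load(f"{c}_{l}.npy"); a0,_=cloud(c,np.load(f"{c}0.npy"),m)
        for q in robot.outline_of(l,c)[:1]:
            a1,_=cloud(c,np.load(f"{c}11.npy"),q["region"]); print(l,c,(np.median(a1,0)-np.median(a0,0)).round(3))
E
```

```text
t 19.8 pos [0.425  0.1858 0.152 ] rpy [ 3.134 -0.     1.739] F [-0.13 -0.03 -0.42] open 0.0003
shift [-0.1334 -0.0024  0.112 ] rot [ 0.0076 -0.0002  0.0004]
top conf 0.81 1078 pin lat,z,angle,tilt [ 0.0002  0.045  -0.0004  0.0006] x range -0.1334 0.0827
   rail 156 lat mean 0.0004 mid 0.0011 slope -0.028 x [0.0809 0.1522]
   stop 236 lat mean -0.0003 mid -0.0003 slope -0.0187 x [0.0841 0.116 ]
side conf 0.74 386 pin lat,z,angle,tilt [-0.0004  0.0459  0.0006  0.0003] x range -0.1275 0.0577
   rail 248 lat mean -0.0016 mid -0.0009 slope 0.0762 x [-0.0411  0.1539]
   stop 219 lat mean -0.0009 mid -0.0005 slope 0.1188 x [0.0867 0.1195]
mug top [ 0.002 -0.001 -0.004]
mug side [ 0.002  0.002 -0.003]
salt top [ 0.063  0.346 -0.068]
salt side [ 0.    -0.     0.001]
garlic top [-0.001  0.001 -0.001]
garlic side [-0.    -0.001  0.001]
```

View pics/t11z.png

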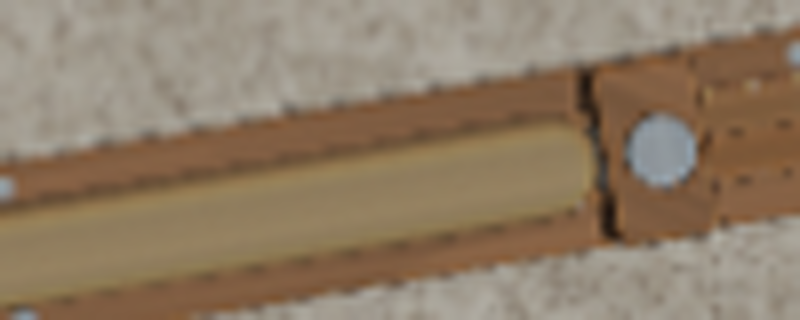

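View pics/side11.png

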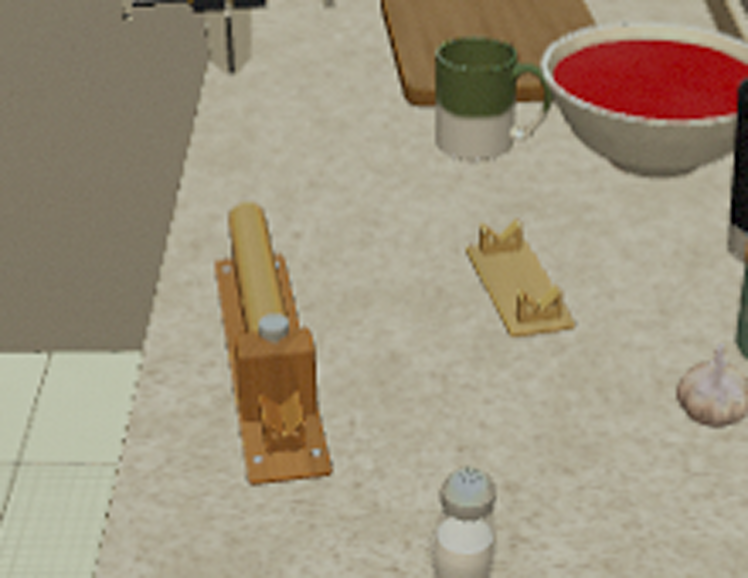

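The pin lies home, its end against the stop face with no pad showing (around column 590 in the zoomed view). The salt jump in the top view is a false detection: the side picture shows the shaker unmoved.

```bash
python3 -c "
from cell import robot
print(robot.hand_in())"
```

```text
the job is handed in; nothing more can be done
None
```

The pin is lying home in the groove against the stop, and the job is handed in; the interface reports no verdict.

- **What I did:** I lifted the pin off the stand and laid it in the groove with its end about 40 mm short of the pad. I then released it and slid it home by pushing its far end with the closed fingers. The push read 11.9 N at most, and I held it for about 0.75 s, during which it read between 10.2 and 11.9 N. I backed the fingers straight off afterwards, at about 19 s on the clock.
- **Last checks:** The pin's axis measured 45 to 46 mm up, within 1 mm of the groove line and within 0.001 rad of it. Its end was at the stop face with no pad showing. Nothing was touching the gripper.
- **Pad position:** I had no direct reading of the pad. I judged it right in from the hard rise in resistance and the pictures.
- **Bystanders:** The mug and garlic had not moved beyond measurement error (4 mm at most). The side camera also showed the salt shaker unmoved. The top camera's network reported it about 0.35 m away, which I took for a false detection.
- **Refused move:** One move call was refused for a missing key. I resent it and nothing was disturbed.

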